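Seat the sample carousel on its turntable's drive studs

TASK

The sample carousel with the blue grip is sitting up on top of the three drive studs of its turntable instead of over them. Take it by the blue grip, turn it on its hub, without lifting it off the hub, until its three big holes line up with the studs (its index lines then meet the yellow lines on the platter), and set it fully home, flat on the platter. Let go of it, and leave the orange-gripped carousel, which is already seated, as it is.

Things in the scene. Friction and masses are not known exactly. Their poses are not given: they have to be found in the camera images.
- carousel_blue_grip (a point): middle of the blue grip bar (60 long, 16 wide, 40 high, upright, along x), on the axis of the loose grey disc (132 across, 7 thick, 0.22 kg), 55 mm above its underside, 19 mm above the boss under it. Disc: three 28 mm through holes 44 mm from the axis, one along x, black rim line by each; low vial collars between. Starts resting level on the studs, 13 mm high, 30 to 60 degrees off
- turntable_blue_hub (a point): centre of the top face of the fixed dark platter (164 across, does not turn; grey housing) under the blue-gripped carousel, on the axis, 38 mm above the worktop: the disc must lie flat on this face, its grip's middle then 55 mm above it. A round-topped hub, 23 across, 31 high, stands here inside the disc's hollow boss (29 mm bore). x points at one stud, z up
- turntable_blue_stud (a point): tip of one of the three brass studs of that platter (10 mm across, 14 high, tapered to 6 at the tip), 44 mm from the hub's axis along the hub's x, 120 degrees apart; a yellow line on the platter's rim, outside the disc, marks each. A hole passes its stud with 9 mm to spare all round (about 10 degrees); any hole may go over any stud
- carousel_orange_grip (a point): middle of the orange grip of the other carousel, alike but for the colour, loose, already seated on its own like turntable and to be left as it is; 93 mm above the worktop

How it is judged (in metres and radians):
At the end, for the whole second after the job is handed in: The blue-gripped carousel lies flat on its platter over the studs: its grip centre 55 mm above the platter face within 4 mm, within 12 mm of the hub's axis, tilted less than 3.4 degrees; the orange-gripped carousel is within 12 mm of where it was (z of carousel_blue_grip in the frame of turntable_blue_hub between 0.051 and 0.059 m and horizontal distance between carousel_blue_grip and turntable_blue_hub below 0.012 m and angle between carousel_blue_grip's own z axis and vertical below 0.06 rad and distance of carousel_orange_grip from where it was at the start of the episode below 0.012 m); the robot touches nothing.
It fails at once if the blue-gripped carousel is lifted off its hub (more than 30 mm above where it stood) (z of carousel_blue_grip in the frame of turntable_blue_hub above 0.099 m).
It fails at once if the orange-gripped carousel is pushed or lifted from its place (more than 15 mm) (distance of carousel_orange_grip from where it was at the start of the episode above 0.015 m).
It also fails if it takes over 32 s, if anything falls off the work surface, if the arm or the gripper's body presses on something with over 40 N, if the wrist force passes 120 N, or if a joint passes its speed limit or range.

ROBOT

A 6-joint arm with a two-finger parallel gripper is mounted at the origin on a cart in front of the work surface, level with it; the furniture and walls round the work are solid. World frame = base frame: x ahead of the robot, y to its left, z up, the work surface at z = 0. Lengths are in mm, angles in rad, forces in N, time in s.
With the tool pointing down it reaches from about 350 to 800 mm from the base axis. Payload 7.3 kg.
Tool frame: the origin (TCP) lies at the very end of the fingers, on their centre line; the grasp point (between the pads) lies manip.hold_point_z behind it (manip.hold_point_z is the distance from the TCP to the grasp point, in mm); y points along the fingers, z is the direction in which the jaws open and shut, and the axes are right-handed (so a half turn about y gives the same grasp; the last joint's range is limited). The gripper opens to 85 mm and grips with 20 to 120 N. Pads are 22 mm wide; open, the fingers measure 114 mm over their backs; the gripper's body (76 mm by 85 mm) begins 54 mm behind the grasp point. The pads swing forward as they close: fully open they stand 13 mm farther back than shut.
Start: joints at [-1.384, 0.342, 1.524, -0, 1.275, -0.146], TCP at [171.535, -496.206, 231.322] pointing down, gripper open.
Joint ranges: [-2.53, 2.53], [-0.77, 2.02], [0.04, 2.7], [-1, 4.14], [0.28, 2.66], [-3.11, 3.11]. Speed limits (rad/s): [2.57, 2.57, 3.14, 3.14, 3.14, 3.14].

INTERFACE

Orientations are given as a rotation vector (axis times angle).
In Python, from plant import manip, vision, workorder gives the robot as it stands.
- The arm moves only by the tool carry_out, never from a script. Its argument "series" is text: rows parted by semicolons, each of 7 numbers parted by spaces: the opening, from -1 (shut) to 1 (fully open), then the shift along the tool's x, y, z in m, then the turn, a rotation vector about the tool's x, y, z in degrees. In form: fingers tx ty tz wx wy wz; .... A call has 1 to 20 rows; each row shifts and turns the commanded pose from where the row before left it, along the tool's axes as they then stand; what a row does not reach is not made up. A row lasts 1/10 s, in which the tool goes at most 50 mm and 8.59 degrees, less where a joint would pass 70% of its speed; a pose out of reach is approached as far as the arm can. A call with a gripper value outside its range is refused whole. The fingers move at their own pace and stop on an object; "force" is the grip in N (left out, the last holds). Time passes only in rows, so rows that do not move let the fingers close. It gives the time, the measured TCP pose, the force and the opening at its end, in the units of the state.
- manip.get_state(): the state, without advancing time (a new reading comes with each control period).
- vision.read_camera(name): name is "side" or "top" or "wrist"; returns a dict with "color" (384x512x3 uint8, blue, green, red), "range_z" (384x512 float32, mm along the optical axis (not along the pixel's ray), 0 where there is no reading), "fx", "fy", "cx", "cy" (pixels), "k1" (the pictures are not rectified: a ray, as slopes to the right and down, at radius r is drawn at 1 + k1 r^2 times it, then the intrinsics apply), "R" (3x3) and "t" (3): a world point X has camera coordinates R X + t. Camera axes: x right, y down, z forward; pixel columns grow to the right and rows downward; lengths in mm; the calibration is good to about 2 mm. A picture is of the moment at which its call begins.
- workorder.hand_in(): hands the job in, once; it reports no verdict.
The state is a dict: "clock": time; "q": joint angles; "joint_vel": joint speeds; "effort": joint torques, N m; "tool_pos": TCP position; "ee_rot": TCP orientation; "ft_force": force on the tool from outside, world axes, zero at the start; "wrist_torque": the same for the moment, N m; "width": finger opening in mm.
Only numpy, scipy, OpenCV 4.12 (cv2) and the standard library are available. Lean on these libraries where they do the work, as an engineer would, in place of code of your own. Each camera call takes 0.05 s, during which the arm holds its last target.

## Working session

There is one attempt and no reset: what is moved stays moved. The work goes in short steps, Python scripts to look and compute and a tool call to move; the robot and the scene stay as the last step left them, time stands still between calls to the robot, and variables do not carry over. Pictures are saved under pics/ and viewed, and the job is handed in when it is done.

Besides the shell and the picture viewer there is one more tool, called after "Request:" as name(argument=value, ...) on one line, values as JSON. carry_out: Moves the arm, as the interface text tells. Its arguments: {"type":"object","properties":{"series":{"type":"string"},"force":{"type":"number"}},"required":["series"]}

```bash
mkdir -p pics; ls; python3 - <<'E'
from plant import manip, vision, workorder
import cv2,numpy as np,pickle
print(manip.get_state(), manip.hold_point_z)
d={}
for n in("top","side","wrist"):
    c=vision.read_camera(n); d[n]=c; cv2.imwrite(f"pics/{n}0.png",c["color"])
    print(n,[c[k] for k in("fx","fy","cx","cy","k1")],np.round(c["R"],3).tolist(),c["t"])
pickle.dump(d,open("d0.pkl","wb"))
E
```

```text
pics
{'clock': 0.0, 'q': array([-1.38401771e+00,  3.42800982e-01,  1.52504548e+00, -7.69534603e-06,
        1.27541501e+00, -1.46034323e-01]), 'joint_vel': array([-6.74053592e-05, -1.74982861e-03,  1.87524106e-03,  1.42078727e-03,
       -1.93019024e-03, -5.10023731e-04]), 'effort': array([-2.94163241e-03, -4.33680940e+01, -2.46017289e+01, -4.52874283e-04,
        7.84759788e-03,  9.03158337e-06]), 'tool_pos': array([ 171.44225929, -495.77537234,  230.57542055]), 'ee_rot': array([-0.3428662 ,  2.04281796, -2.03936507]), 'ft_force': array([ 0.27353269, -0.12872169,  0.01962356]), 'wrist_torque': array([0.03378173, 0.00408068, 0.07043624]), 'width': 85.42846225238868} 18.700000000000003
top [375.81710113060615, 375.81710113060615, 253.80625009049552, 191.02014737402388, -0.011928770808665874] [[-0.027, -0.999, -0.021], [-0.999, 0.028, -0.041], [0.041, 0.02, -0.999]] [ 30.28416262 540.72289163 922.49238762]
side [365.0238753815753, 365.0238753815753, 262.4903006944919, 196.07511152320168, 0.03662192071167012] [[0.996, -0.084, -0.0], [-0.033, -0.384, -0.923], [0.078, 0.92, -0.385]] [-550.05623195  133.58022818  845.57766923]
wrist [332.2668638631795, 332.2668638631795, 255.84844882866727, 190.85021106859398, -0.008179421080865569] [[0.328, -0.945, -0.002], [-0.907, -0.315, 0.279], [-0.264, -0.09, -0.96]] [-524.54656113  -37.63353197  377.65208389]
```

View pics/top0.png

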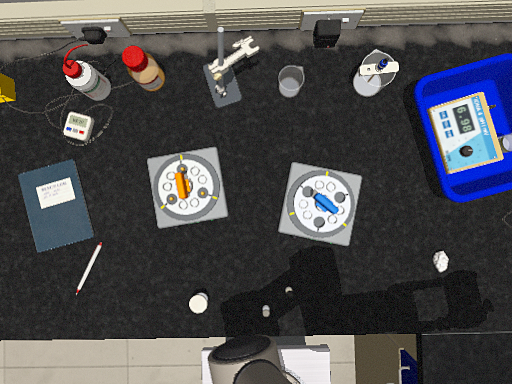

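View pics/side0.png

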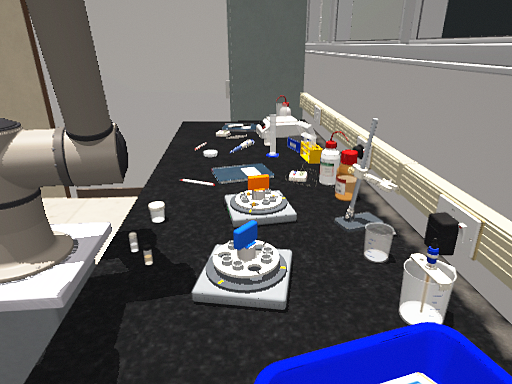

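View pics/wrist0.png

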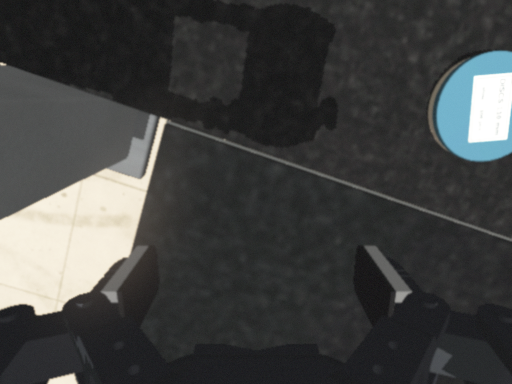

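The top view shows the blue carousel near (322,203) and the orange one near (184,187). The side view shows the blue grip near (246,236). Next I'll zoom in and measure.

```bash
cat > h.py <<'E'
import numpy as np,cv2
def rays(c,uv):
    uv=np.atleast_2d(np.asarray(uv,float)); s=np.c_[(uv[:,0]-c["cx"])/c["fx"],(uv[:,1]-c["cy"])/c["fy"]]
    o=s.copy()
    for _ in range(10): o=s/(1+c["k1"]*(o**2).sum(1,keepdims=True))
    R=np.array(c["R"]);t=np.array(c["t"]).ravel()
    return -R.T@t,np.c_[o,np.ones(len(o))]@R
def plane(c,uv,z):
    o,d=rays(c,uv); return o+d*((z-o[2])/d[:,2])[:,None]
def two(c1,p1,c2,p2):
    o1,d1=rays(c1,p1);o2,d2=rays(c2,p2)
    A=np.c_[d1[0],-d2[0]];s=np.linalg.lstsq(A,o2-o1,rcond=None)[0]
    a=o1+s[0]*d1[0];b=o2+s[1]*d2[0];return (a+b)/2,np.linalg.norm(a-b)
def depthpts(c,m):
    v,u=np.nonzero(m&(c["range_z"]>0)); _,d=rays(c,np.c_[u,v]); R=np.array(c["R"]);t=np.array(c["t"]).ravel()
    return -R.T@t+d*c["range_z"][v,u][:,None]
def proj(c,X):
    p=np.atleast_2d(X)@np.array(c["R"]).T+np.array(c["t"]).ravel(); s=p[:,:2]/p[:,2:]
    s=s*(1+c["k1"]*(s**2).sum(1,keepdims=True)); return s*c["fx"]+[c["cx"],c["cy"]]
def blobs(m,lo=3):
    n,l,st,ce=cv2.connectedComponentsWithStats(m.astype(np.uint8)*255,connectivity=8)
    return [(st[i].tolist(),np.round(ce[i],2).tolist()) for i in range(1,n) if st[i][4]>=lo],l
def hsv(c): return cv2.cvtColor(c["color"],cv2.COLOR_BGR2HSV)
def blue(c):
    h=hsv(c);return (h[...,0]>98)&(h[...,0]<116)&(h[...,1]>150)&(h[...,2]>70)
def yellow(c):
    h=hsv(c);return (h[...,0]>22)&(h[...,0]<35)&(h[...,1]>130)&(h[...,2]>90)
E
python3 - <<'E'
from h import *
import pickle
d=pickle.load(open("d0.pkl","rb"))
t,s=d["top"],d["side"]
cv2.imwrite("pics/ztop.png",cv2.resize(t["color"][155:255,270:375],None,fx=5.5,fy=5.5,interpolation=cv2.INTER_CUBIC))
cv2.imwrite("pics/zside.png",cv2.resize(s["color"][210:315,185:305],None,fx=5.5,fy=5.5,interpolation=cv2.INTER_CUBIC))
for n,c,(x0,y0,x1,y1) in(("top",t,(270,155,375,255)),("side",s,(185,210,305,315))):
    for f in(blue,yellow):
        m=np.zeros((384,512),bool);m[y0:y1,x0:x1]=f(c)[y0:y1,x0:x1]
        b,_=blobs(m);print(n,f.__name__,b)
        P=depthpts(c,m);
        if len(P): print(np.round(np.percentile(P,[5,50,95],axis=0)).tolist())
        if f is yellow: print(plane(c,[x[1] for x in b],38).round(1).tolist())
E
```

```text
top blue [([314, 193, 24, 21, 258], [324.92, 203.38])]
[[488.0, -162.0, 88.0], [505.0, -142.0, 124.0], [524.0, -123.0, 127.0]]
top yellow [([326, 171, 2, 5, 9], [326.44, 172.78]), ([289, 212, 5, 3, 9], [291.22, 213.11]), ([343, 223, 3, 3, 7], [344.0, 224.0])]
[[453.0, -200.0, 34.0], [485.0, -161.0, 37.0], [583.0, -71.0, 40.0]]
[[579.3, -161.4, 38.0], [484.6, -73.6, 38.0], [455.2, -199.0, 38.0]]
side blue [([233, 220, 25, 30, 545], [245.21, 234.86])]
[[485.0, -169.0, 87.0], [506.0, -154.0, 108.0], [528.0, -127.0, 124.0]]
side yellow [([249, 210, 2, 3, 5], [249.6, 211.2]), ([280, 267, 6, 2, 9], [283.0, 267.33]), ([218, 280, 6, 4, 13], [220.31, 281.62])]
[[452.0, -202.0, 36.0], [525.0, -164.0, 37.0], [583.0, 112.0, 38.0]]
[[526.7, 106.7, 38.0], [579.2, -162.2, 38.0], [456.1, -198.9, 38.0]]
```

```bash
sleep 0
```

```text
(no output)
```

View pics/ztop.png

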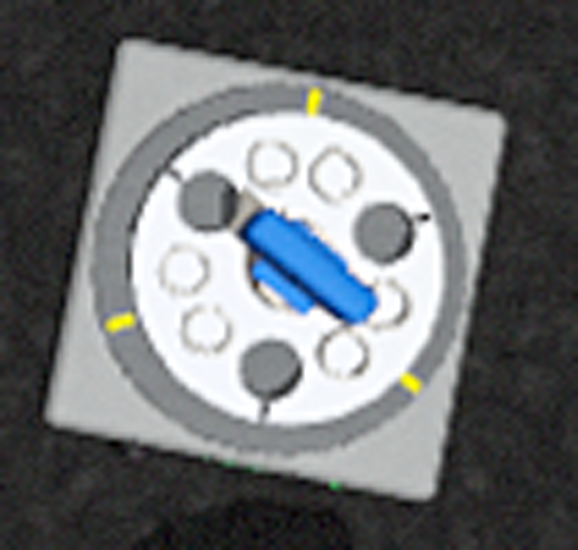

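View pics/zside.png

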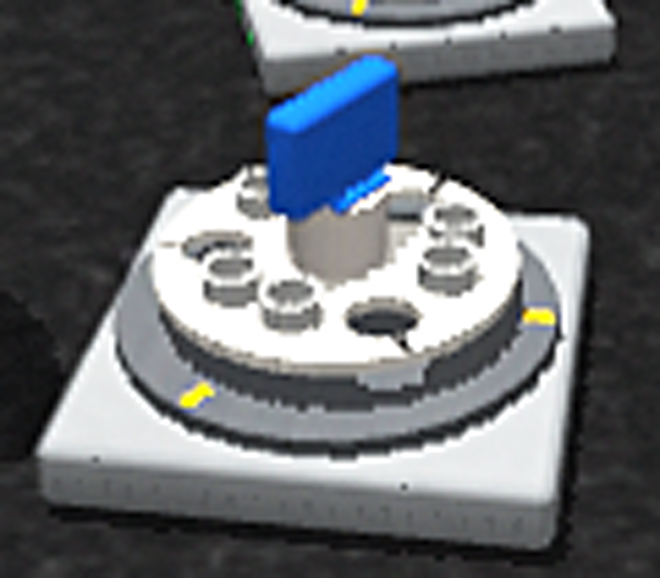

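```bash
python3 - <<'E'
from h import *
import pickle
from scipy.spatial.transform import Rotation as Ro
d=pickle.load(open("d0.pkl","rb"));t,s=d["top"],d["side"]
Y=plane(t,[(326.44,172.78),(291.22,213.11),(344,224)],38)[:,:2]
A=np.c_[2*Y,np.ones(3)];c=np.linalg.solve(A,(Y**2).sum(1))[:2]
print("hub circ",c,"centroid",Y.mean(0),"r",np.linalg.norm(Y-c,axis=1),np.degrees(np.arctan2(*(Y-c)[:,::-1].T)))
# disc white region + dark holes in top
g=t["color"];h=hsv(t)
roi=np.zeros((384,512),bool);roi[165:245,280:365]=1
w=(g.min(2)>200)&roi
b,l=blobs(w,100);print("white",b)
cn,_=cv2.findContours(w.astype(np.uint8),cv2.RETR_EXTERNAL,cv2.CHAIN_APPROX_NONE)
cn=max(cn,key=len);e=cv2.fitEllipse(cv2.convexHull(cn));print("disc ell",e)
for z in(50,58):
  print("disc ctr@",z,plane(t,[e[0]],z))
inside=cv2.drawContours(np.zeros((384,512),np.uint8),[cv2.convexHull(cn)],-1,255,-1)>0
hb,l=blobs(inside&(g.max(2)<150)&(np.ptp(g.astype(int),axis=2)<40),15);print(hb)
P=depthpts(t,w);print("disc z",np.percentile(P[:,2],[10,50,90]))
H0=[((208)/5.5+270-.4,200/5.5+155-.4),(385/5.5+269.6,232/5.5+154.6),(271/5.5+269.6,368/5.5+154.6)]
H=plane(t,H0,58)[:,:2];A=np.c_[2*H,np.ones(3)];hc=np.linalg.solve(A,(H**2).sum(1))[:2]
a=np.degrees(np.arctan2(*(H-hc)[:,::-1].T));print("holes",H0,hc,np.linalg.norm(H-hc,axis=1),a,a%120)
# grip: top-face pts by depth
m=np.zeros((384,512),bool);m[155:255,270:375]=blue(t)[155:255,270:375]
P=depthpts(t,m);P=P[P[:,2]>118];q=P[:,:2];u,sv,vt=np.linalg.svd(q-q.mean(0));print("grip top",P.mean(0),np.degrees(np.arctan2(vt[0,1],vt[0,0])),len(P),np.ptp((q-q.mean(0))@vt.T,axis=0), np.percentile(P[:,2],[10,50,90]))
R=Ro.from_rotvec([-0.3428662 ,  2.04281796, -2.03936507]).as_matrix();print(R.round(3))
E
```

```text
hub circ [ 506.56519503 -144.91581242] centroid [ 506.37689911 -144.6573611 ] r [74.59197031 74.59197031 74.59197031] [ -12.73612089  107.10514182 -133.53856754]
white [([294, 176, 57, 56, 1698], [321.22, 203.55])]
disc ell ((321.8643798828125, 203.3651580810547), (56.0429573059082, 56.37461853027344), 145.00038146972656)
disc ctr@ 50 [[ 505.96451646 -145.90673637   50.        ]]
disc ctr@ 58 [[ 505.93805854 -144.62736484   58.        ]]
[([301, 186, 13, 11, 95], [307.57, 191.34]), ([335, 192, 10, 11, 91], [339.64, 196.96]), ([314, 217, 11, 13, 95], [318.86, 222.05])]
disc z [54.4362755  56.9107777  59.74334924]
holes [(307.41818181818184, 190.96363636363637), (339.6, 196.78181818181818), (318.8727272727273, 221.5090909090909)] [ 506.83959828 -144.73139503] [44.05251383 44.05251383 44.05251383] [ 48.50168917 -72.28534381 168.80340776] [48.50168917 47.71465619 48.80340776]
grip top [ 505.77946972 -142.68474373  124.14879713] -131.29614854142733 194 [57.90647215 16.0382816 ] [121.74713757 124.2623116  126.16067277]
[[-0.945 -0.     0.327]
 [-0.327  0.002 -0.945]
 [-0.    -1.    -0.002]]
```

The measurements agree:
- **Hub:** at (506.5, -144.8).
- **Studs:** at -13° mod 120.
- **Holes and grip:** at 48.5° mod 120, with the hole radius measured at 44.05. The turn needed is about +58.7°.

I'll move over the grip first.

Request:
carry_out(series="1 -0.036 0 -0.0185 0 0 0;1 -0.036 0 -0.0185 0 0 0;1 -0.036 0 -0.0185 0 0 0;1 -0.036 0 -0.0185 0 0 0;1 -0.036 0 -0.0185 0 0 0;1 -0.036 0 -0.0185 0 0 0;1 -0.036 0 -0.0185 0 0 0;1 -0.036 0 -0.0185 0 0 0;1 -0.036 0 -0.0185 0 0 0;1 -0.036 0 -0.0185 0 0 0;1 -0.036 0 -0.0185 0 0 0;1 -0.036 0 -0.0185 0 0 0;1 0 0 0 0 -7.35 0;1 0 0 0 0 -7.35 0;1 0 0 0 0 -7.35 0;1 0 0 0 0 -7.35 0;1 0 0 0 0 0 0;1 0 0 0 0 0 0")

```text
clock: 1.95
tool_pos: [507.2, -145.2, 231.1]
ee_rot: [-0.772, 1.723, -1.722]
ft_force: [-0.6, 0.0, 0.6]
width: 85.4
```

```bash
python3 - <<'E'
from plant import manip, vision
from h import *
import pickle
from scipy.spatial.transform import Rotation as Ro
st=manip.get_state();print(st["clock"],st["tool_pos"],st["q"]);R=Ro.from_rotvec(st["ee_rot"]).as_matrix();print(R.round(3),np.degrees(np.arctan2(R[1,2],R[0,2])))
c=vision.read_camera("wrist");pickle.dump(c,open("w1.pkl","wb"));cv2.imwrite("pics/w1.png",c["color"])
d=pickle.load(open("d0.pkl","rb"))
print(two(d["top"],(326.1-.4,202.9-.4),d["side"],(245.1,226.3)))
E
```

```text
1.95 [ 507.21772529 -145.21671894  231.11747431] [-4.24118843e-01  3.47141299e-01  1.51702877e+00 -7.20162872e-05
  1.27777511e+00  3.04193611e-01]
[[-0.666 -0.     0.746]
 [-0.746  0.    -0.666]
 [ 0.    -1.    -0.   ]] -41.728038801750905
(array([ 506.80198014, -142.67172164,  122.60382541]), np.float64(1.1515325497041802))
```

View pics/w1.png

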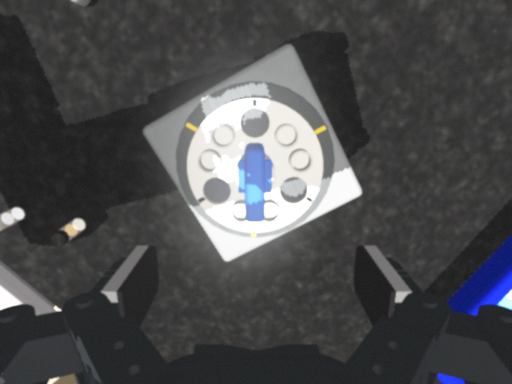

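The wrist view shows the grip vertical at u≈255, centred between the fingers at about 145 and 365. Next I'll descend and grip above the boss.

Request:
carry_out(series="1 0 0.034 0 0 0 0;1 0 0.034 0 0 0 0;1 0 0.034 0 0 0 0;1 0 0.02 0 0 0 0;1 0 0.014 0 0 0 0;1 0 0 0 0 0 0;1 0 0 0 0 0 0;-1 0 0 0 0 0 0;-1 0 0 0 0 0 0;-1 0 0 0 0 0 0;-1 0 0 0 0 0 0;-1 0 0 0 0 0 0;-1 0 0 0 0 0 0;-1 0 0 0 0 0 0;-1 0 0 0 0 0 0;-1 0 0 0 0 0 0;-1 0 0 0 0 0 0", force=50)

```text
clock: 3.7
tool_pos: [507.4, -145.3, 95.5]
ee_rot: [-0.774, 1.72, -1.72]
ft_force: [-0.3, 0.7, 5.5]
width: 15.5
```

```bash
python3 - <<'E'
from plant import manip, vision
from h import *
st=manip.get_state();print(st["clock"],st["tool_pos"],st["ft_force"],st["wrist_torque"],st["width"])
c=vision.read_camera("side");cv2.imwrite("pics/s2.png",cv2.resize(c["color"][150:315,165:325],None,fx=3.5,fy=3.5))
E
```

```text
3.7 [ 507.37380314 -145.3205667    95.49815636] [-0.25768582  0.67904466  5.49565046] [-0.11219081  0.29056655  0.02583432] 15.50357415577813
```

View pics/s2.png

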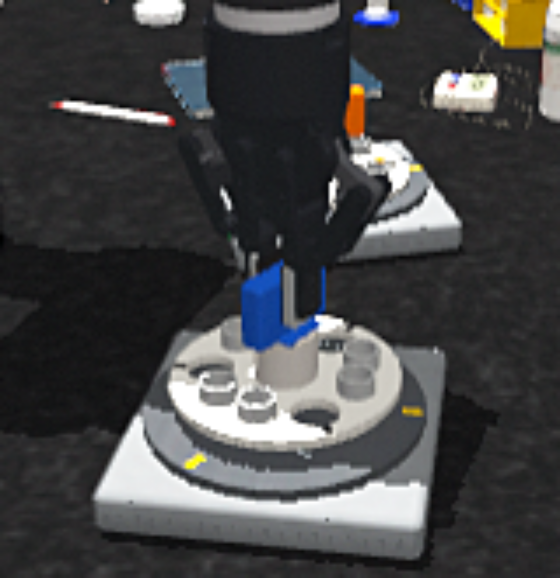

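Gripped at 15.5 mm. I'll ease it up 4 mm, turn it +58.7°, and check before lowering.

Request:
carry_out(series="-1 0 -0.002 0 0 0 0;-1 0 -0.002 0 0 0 0;-1 0 0 0 0 0 0;-1 0 0 0 0 -4.9 0;-1 0 0 0 0 -4.9 0;-1 0 0 0 0 -4.9 0;-1 0 0 0 0 -4.9 0;-1 0 0 0 0 -4.9 0;-1 0 0 0 0 -4.9 0;-1 0 0 0 0 -4.9 0;-1 0 0 0 0 -4.9 0;-1 0 0 0 0 -4.9 0;-1 0 0 0 0 -4.9 0;-1 0 0 0 0 -4.9 0;-1 0 0 0 0 -4.8 0;-1 0 0 0 0 0 0;-1 0 0 0 0 0 0;-1 0 0 0 0 0 0")

```text
clock: 5.55
tool_pos: [507.3, -145.2, 99.2]
ee_rot: [-1.336, 0.987, -0.987]
ft_force: [0.0, 0.5, -2.9]
width: 15.0
```

```bash
python3 - <<'E'
from plant import manip, vision
from h import *
from scipy.spatial.transform import Rotation as Ro
st=manip.get_state();print(st["clock"],st["tool_pos"],st["ft_force"],st["wrist_torque"],st["width"]);R=Ro.from_rotvec(st["ee_rot"]).as_matrix();print(R.round(3)[:,1],np.degrees(np.arctan2(R[1,2],R[0,2]))+90)
c=vision.read_camera("side");cv2.imwrite("pics/s3.png",cv2.resize(c["color"][190:315,175:315],None,fx=4,fy=4))
c=vision.read_camera("top");cv2.imwrite("pics/t3.png",cv2.resize(c["color"][155:255,270:375],None,fx=4,fy=4))
E
```

```text
5.55 [ 507.2749719  -145.23712799   99.16995348] [ 0.03244292  0.45886822 -2.92964353] [-0.03649544  0.00696877  0.04022927] 14.976311137466107
[-0.  0. -1.] 107.0747420055045
```

View pics/s3.png

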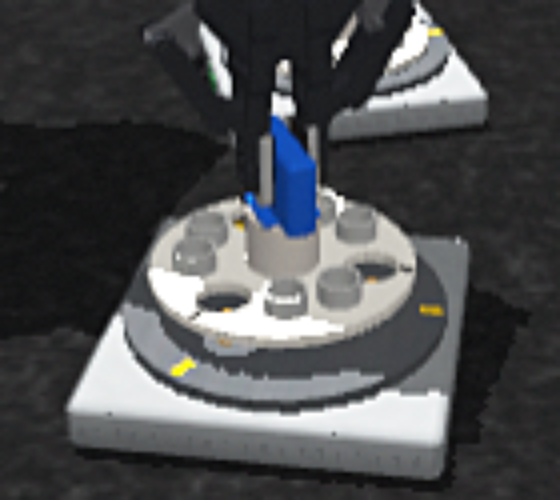

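View pics/t3.png

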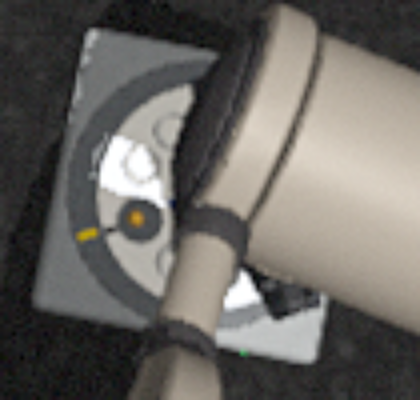

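The top view shows a stud centred in its hole at (137,217), with the index line meeting the yellow line at (88,236). I'll lower it now.

Request:
carry_out(series="-1 0 0.003 0 0 0 0;-1 0 0.003 0 0 0 0;-1 0 0.003 0 0 0 0;-1 0 0.003 0 0 0 0;-1 0 0.002 0 0 0 0;-1 0 0.002 0 0 0 0;-1 0 0 0 0 0 0;-1 0 0 0 0 0 0;-1 0 0 0 0 0 0")

```text
clock: 6.55
tool_pos: [507.4, -145.3, 83.4]
ee_rot: [-1.336, 0.985, -0.986]
ft_force: [-0.1, 0.4, -2.7]
width: 15.4
```

```bash
python3 - <<'E'
from plant import manip, vision
from h import *
st=manip.get_state();print(st["clock"],st["tool_pos"],st["ft_force"],st["wrist_torque"],st["width"])
c=vision.read_camera("side");cv2.imwrite("pics/s4.png",cv2.resize(c["color"][190:315,175:315],None,fx=4,fy=4))
E
```

```text
6.55 [ 507.3797662  -145.3288894    83.41504682] [-0.06948097  0.38002635 -2.6778606 ] [ 0.02228832 -0.02343696  0.0032707 ] 15.4334239175928
```

View pics/s4.png

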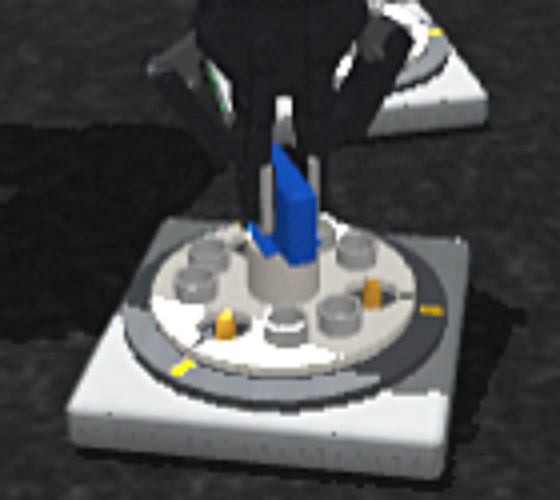

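The studs now stand up through the holes, but the disc's weight is still on the gripper (-2.7 N). I'll lower the last bit until it makes contact.

Request:
carry_out(series="-1 0 0.001 0 0 0 0;-1 0 0.001 0 0 0 0;-1 0 0 0 0 0 0;-1 0 0 0 0 0 0")

```text
clock: 7.0
tool_pos: [507.5, -145.3, 82.5]
ee_rot: [-1.336, 0.985, -0.986]
ft_force: [-3.9, 2.5, 7.8]
width: 15.1
```

Contact, at 7.8 N upward. I'll open, back off straight up, and clear the view.

Request:
carry_out(series="-0.2 0 0 0 0 0 0;0 0 0 0 0 0 0;0.2 0 0 0 0 0 0;0.4 0 0 0 0 0 0;0.4 0 0 0 0 0 0;0.4 0 0 0 0 0 0;0.4 0 -0.005 0 0 0 0;0.4 0 -0.015 0 0 0 0;0.4 0 -0.03 0 0 0 0;0.4 0 -0.03 0 0 0 0;0.4 0 -0.03 0 0 0 0;0.4 0 -0.03 0 0 0 0;0.4 0 0 0 0 0 0;0.4 0 0 0 0 0 0")

```text
clock: 8.4
tool_pos: [507.4, -145.3, 221.9]
ee_rot: [-1.336, 0.984, -0.987]
ft_force: [-0.4, 0.1, 0.2]
width: 60.2
```

```bash
python3 - <<'E'
from plant import manip, vision
from h import *
from scipy.spatial.transform import Rotation as Ro
st=manip.get_state();print(st["clock"],st["tool_pos"],st["ft_force"],st["width"],st["q"]);print(Ro.from_rotvec(st["ee_rot"]).as_matrix().round(3))
c=vision.read_camera("side");cv2.imwrite("pics/s5.png",cv2.resize(c["color"][150:315,165:325],None,fx=3.5,fy=3.5))
c=vision.read_camera("wrist");cv2.imwrite("pics/w5.png",c["color"])
E
```

```text
8.4 [ 507.38955033 -145.26553615  221.8991137 ] [-0.44234505  0.13923154  0.22176017] 60.19860666700525 [-4.24079268e-01  3.53979590e-01  1.53325676e+00 -5.39456067e-05
  1.25285775e+00 -7.23704588e-01]
[[ 0.295  0.001  0.955]
 [-0.955 -0.001  0.295]
 [ 0.001 -1.     0.001]]
```

View pics/s5.png

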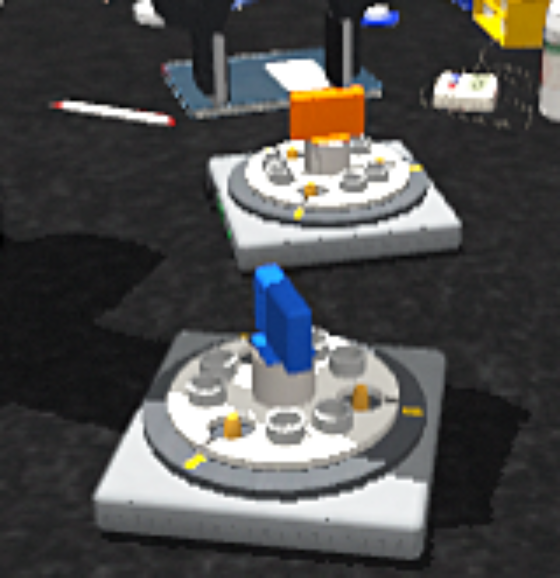

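View pics/w5.png

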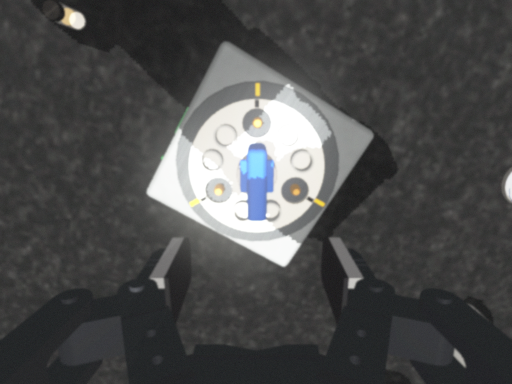

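The wrist view shows all three studs at (257,123), (219,191) and (295,191) inside their holes, with the lines meeting. I'll clear the arm for a numeric check from the top camera.

Request:
carry_out(series="0.4 0.04 0 0 0 0 0;0.4 0.04 0 0 0 0 0;0.4 0.04 0 0 0 0 0;0.4 0.04 0 0 0 0 0;0.4 0.04 0 0 0 0 0;0.4 0.04 0 0 0 0 0;0.4 0 0 0 0 0 0;0.4 0 0 0 0 0 0")

```text
clock: 9.3
tool_pos: [577.5, -374.9, 218.6]
ee_rot: [-1.335, 0.99, -0.983]
ft_force: [-0.0, 0.1, 0.3]
width: 59.8
```

```bash
python3 - <<'E'
from plant import manip, vision
from h import *
import pickle
d=pickle.load(open("d0.pkl","rb"))
st=manip.get_state();print(st["clock"],st["tool_pos"],st["ft_force"])
t=vision.read_camera("top");s=vision.read_camera("side");cv2.imwrite("pics/t6.png",t["color"])
for n,c in(("before",d["top"]),("after",t),("before s",d["side"]),("after s",s)):
    a=(285,165,365,240) if c is t or c is d["top"] else (185,210,305,315)
    m=np.zeros((384,512),bool);m[a[1]:a[3],a[0]:a[2]]=1
    P=depthpts(c,m&blue(c));zs=np.percentile(P[:,2],95)
    w=m&(c["color"].min(2)>200);Q=depthpts(c,w);Q=Q[np.hypot(Q[:,0]-506.5,Q[:,1]+144.8)<62]
    A=np.c_[Q[:,:2]-[506.5,-144.8],np.ones(len(Q))]
    co=np.linalg.lstsq(A,Q[:,2],rcond=None)[0];print(n,"griptop95",zs,"disc z",np.median(Q[:,2]),"tilt",np.hypot(*co[:2]),"n",len(Q))
    T=P[P[:,2]>zs-6];print("  grip top mean",T.mean(0))
    h=hsv(c);o=(h[...,0]>5)&(h[...,0]<17)&(h[...,1]>200)&(h[...,2]>120)
    b,_=blobs(o,30);print("  orange",[x for x in b if x[0][4]>60])
    if n in("before","after"):
        g=w.astype(np.uint8);cn,_=cv2.findContours(g,cv2.RETR_EXTERNAL,cv2.CHAIN_APPROX_NONE);e=cv2.fitEllipse(cv2.convexHull(max(cn,key=len)));print("  disc ctr",plane(c,[e[0]],45 if n=="after" else 58),e)
E
```

```text
9.3 [ 577.47538341 -374.88653403  218.6397822 ] [-0.0225001   0.08062378  0.29027067]
before griptop95 126.5895478857042 disc z 57.01230176600029 tilt 0.008127153388427285 n 1401
  grip top mean [ 505.6660408  -143.01000357  124.41119335]
  orange []
  disc ctr [[ 505.93805854 -144.62736484   58.        ]] ((321.8643798828125, 203.3651580810547), (56.0429573059082, 56.37461853027344), 145.00038146972656)
after griptop95 113.72301226302801 disc z 44.15059163828181 tilt 0.03501299919115438 n 822
  grip top mean [ 505.04890434 -144.09877891  111.43132422]
  orange [([180, 173, 8, 26, 79], [183.85, 185.47])]
  disc ctr [[ 518.600283   -140.75846769   45.        ]] ((319.1828918457031, 198.1425323486328), (44.01982879638672, 52.04125213623047), 62.20278549194336)
before s griptop95 124.49838485160511 disc z 56.69810048119348 tilt 0.008460842276527927 n 781
  grip top mean [ 505.30500318 -149.63440539  122.96143285]
  orange [([248, 177, 21, 13, 236], [257.99, 182.98])]
after s griptop95 111.60624423672186 disc z 43.65465076397888 tilt 0.021576362218571475 n 508
  grip top mean [ 505.99903116 -151.11176521  110.17364919]
  orange [([248, 176, 9, 14, 87], [251.31, 183.67])]
```

View pics/t6.png

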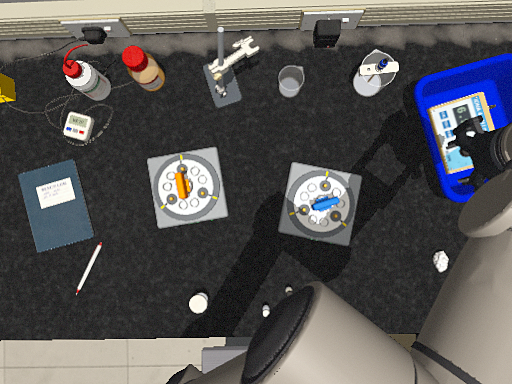

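The disc and the grip both dropped about 13 mm. Shadow spoiled the white mask, so I'll repeat the tilt and orange checks without colour brightness.

```bash
python3 - <<'E'
from plant import manip, vision, workorder
from h import *
import pickle
d=pickle.load(open("d0.pkl","rb"))
N={k:vision.read_camera(k) for k in("top","side")}
al=np.ones((384,512),bool)
for k in N:
  for n,c,z in(("b",d[k],57),("a",N[k],44)):
    Q=depthpts(c,al);r=np.hypot(Q[:,0]-506.5,Q[:,1]+144.8);Q=Q[(r<62)&(r>25)&(abs(Q[:,2]-z)<4)]
    A=np.c_[Q[:,:2]-[506.5,-144.8],np.ones(len(Q))];co=np.linalg.lstsq(A,Q[:,2],rcond=None)[0]
    h=hsv(c);o=(h[...,0]>5)&(h[...,0]<20)&(h[...,1]>180)&(h[...,2]>50)
    P=depthpts(c,o);P=P[(np.hypot(P[:,0]-540,P[:,1]-195)<60)&(P[:,2]>75)]
    print(k,n,"tilt",co[:2].round(4),"z",co[2].round(2),len(Q),"orange",P.mean(0).round(1) if len(P) else None,len(P))
E
```

```text
top b tilt [ 0.0007 -0.0012] z 56.85 1263 orange [555.5 175.6 100.8] 145
top a tilt [-0.0007  0.0009] z 43.83 1242 orange [554.9 175.4  99.4] 133
side b tilt [ 0.0002 -0.0046] z 56.7 730 orange [554.  172.5  92.8] 247
side a tilt [-0.0017 -0.0014] z 43.92 774 orange [535.8 169.6  92.7] 93
```

```bash
python3 - <<'E'
from plant import manip, workorder
print(manip.get_state()["ft_force"]);print(workorder.hand_in())
E
```

```text
[-0.68620292  0.7686079   0.93131466]
the job is handed in; nothing more can be done
None
```

The blue-gripped carousel is seated flat on its platter over the studs, and the job is handed in. I gripped it by the blue bar, eased it up about 4 mm on its hub and turned it +58.7°. I then lowered it about 17 mm until it touched, let go and backed the arm away, all by about 9.5 s of the 32 s allowed.

**Last checks:**
- **Height:** the disc surface went from 56.9 to 43.8 mm. That is a 13 mm drop, and the grip top dropped the same amount.
- **Tilt:** under 0.003 rad, measured from both the top and side cameras.
- **Alignment:** all three studs show inside their holes, and the index lines meet the yellow lines. The grip is about 2 mm from the hub axis.
- **Orange carousel:** the top camera puts its grip within 1.5 mm of where it started.
- **Contact:** the wrist force was about 1.4 N (near its zero), with the arm well clear.

**Checks that disagreed:**
- **First tilt and disc-centre fit:** using white pixels after the move gave 0.035 rad and a shifted centre. The arm's shadow covered part of the disc, so I redid the tilt from depth readings; I did not redo the centre fit.
- **Last side-view orange position:** it appeared to shift by about 18 mm in x, but only 93 pixels were visible against 247 before. I think the arm was partly in the way but did not check. I relied on the top view and on an earlier side picture that showed it in place.

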